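# Open a jar of unknown thread and put the stirring paddle in it

### The job

Get the jar in the red holder ready for mixing: unscrew its yellow cap (the thread may be ordinary or reverse, so try it gently both ways and feel which way it gives), and lay the cap right way up inside the aluminium tray. Then take the stirring paddle from its grey stand, put it blade down into the opened jar and let go. Leave the jar in the blue holder closed and the other things on the bench where they are.

Things in the scene. Friction and masses are not known exactly. Their poses are not given: they have to be found in the camera images.
- holder_red: Red ring-shaped holder round the foot of the jar to open, 108 mm across, 30 mm high, fixed. Origin at the centre of its underside, on the jar's axis.
- holder_blue: Blue ring-shaped holder round the foot of the other jar, same size, fixed.
- jar_a: Clear plastic jar 116 mm high, fixed (neither turns nor lifts), in either holder, closed by cap_a. Origin at the centre of its underside, z up; body 80 mm across, inner floor 5 mm above the origin, round mouth 46 mm across inside at the top. The jars look alike; the thread under a cap may be ordinary (loosens anticlockwise from above) or reverse (clockwise): only felt.
- jar_b: Clear plastic jar 116 mm high, fixed (neither turns nor lifts), in either holder, closed by cap_b. Origin at the centre of its underside, z up; body 80 mm across, inner floor 5 mm above the origin, round mouth 46 mm across inside at the top. The jars look alike; the thread under a cap may be ordinary (loosens anticlockwise from above) or reverse (clockwise): only felt.
- cap_a: Yellow screw cap on jar_a, 74 mm across, 53 mm high, about 60 g. Origin at the centre of its lower edge (92 mm above the jar's origin when on), z up. On top a straight grip bar along the cap's x axis: 60 mm long, 16 mm wide (y), from 29 to 53 mm above the origin. It turns with under 0.05 N m of drag and without rising; a dead stop tells the wrong way.
- cap_b: Yellow screw cap on jar_b, 74 mm across, 53 mm high, about 60 g. Origin at the centre of its lower edge (92 mm above the jar's origin when on), z up. On top a straight grip bar along the cap's x axis: 60 mm long, 16 mm wide (y), from 29 to 53 mm above the origin. It turns with under 0.05 N m of drag and without rising; a dead stop tells the wrong way.
- cap_a_end (a point): Middle of one end of cap_a's bar: 30 mm along the cap's x, 53 mm above its origin. Coarse short thread: turned the wrong way the cap stops dead after 2 to 12 degrees; the right way it is loose after 45 to 55 degrees and lifts straight off anywhere from there up to about 120 degrees. Before that it cannot be lifted. A stop is felt at 0.1 to 0.2 N m; forcing with 80 N on the thread spoils it.
- cap_b_end (a point): Middle of one end of cap_b's bar: 30 mm along the cap's x, 53 mm above its origin. Coarse short thread: turned the wrong way the cap stops dead after 2 to 12 degrees; the right way it is loose after 45 to 55 degrees and lifts straight off anywhere from there up to about 120 degrees. Before that it cannot be lifted. A stop is felt at 0.1 to 0.2 N m; forcing with 80 N on the thread spoils it.
- tray: Square shallow aluminium tray, fixed, 150 x 150 mm, 12 mm high, walls 4 mm. Origin at the centre of its underside; its floor is 4 mm above.
- rack: Grey block 80 x 80 x 50 mm high, fixed, with a slot open at the top in which the paddle stands. Origin at the centre of its underside; the slot's bottom is 10 mm above, the slot lies along its x.
- paddle: Stirring paddle 165 mm long, 80 g, standing upright in the slot of the grey stand, to be lifted straight out. Origin at the middle of the blade's lower edge, z up along the shaft. Flat steel blade 34 mm wide (x), 5 mm thick (y), 45 mm high; shaft 8 mm; at the top a square black grip 16 x 16 mm from 115 to 165 mm above the origin.
- small_jar_1: Bystander, loose: small red-lidded jar, 56 mm across, 70 mm high. Origin about under its middle.
- small_jar_2: Bystander, loose: small red-lidded jar, 56 mm across, 70 mm high. Origin about under its middle.
- small_jar_3: Bystander, loose: small red-lidded jar, 60 mm across, 80 mm high. Origin about under its middle.
- beaker: Bystander, loose: clear open beaker, 72 mm across, 85 mm high. Origin about under its middle.
- brush: Bystander, loose: brush lying flat, 170 mm long. Origin about under its middle.
- mortar: Bystander, loose: white bowl, 90 mm across, 50 mm high. Origin about under its middle.
- weight_block: Bystander, loose: brass block 50 x 50 x 40 mm high. Origin about under its middle.
Mind the look-alikes: they are no part of the job. Leave any green or pink look-alike of the paddle alone. What is shaped like the cap_b but purple is not meant.

How it is judged:
By the outcome, as a careful person would: the job done as asked, in the order asked, and still so for the second after the job is handed in, with the robot touching nothing.
It also fails if it takes over 72 s, if anything falls off the work surface, if the arm or the gripper's body presses on something with over 40 N, if the wrist force passes 120 N, or if a joint passes its speed limit or range.

### The arm

A 7-joint arm with a two-finger parallel gripper is mounted at the origin on the work surface. World frame = base frame: x ahead of the robot, y to its left, z up, the work surface at z = 0. Lengths are in m, angles in rad, forces in N, time in s.
With the tool pointing down it reaches from about 0.425 to 0.95 m from the base axis. Payload 4.7 kg.
Tool frame: the origin (TCP) lies midway between the tips of the shut fingers; the grasp point (between the pads) lies 19 mm behind it; z points along the fingers, y is the line along which they close (so a half turn about z gives the same grasp; the last joint's range is limited). The gripper opens to 87 mm and grips with 3 to 60 N. Pads are 19 mm wide; open, the fingers measure 117 mm over their backs; the gripper's body (75 mm by 190 mm) begins 51 mm behind the grasp point.
Start: joints at [1.094, 0.469, -0.049, 1.532, 0.024, 1.141, -0.082], TCP at [0.292, -0.608, 0.223] pointing down, gripper open.
Joint ranges: [-2.59, 2.59], [-0.33, 1.99], [-1.39, 1.29], [0.1, 2.45], [-1.04, 4.18], [0.21, 1.99], [-2.66, 2.66]. Speed limits (rad/s): [2.57, 2.57, 3.14, 3.14, 3.14, 3.14, 3.14].

### API

Orientations are given as a 3x3 rotation matrix whose columns are the frame's x, y, z axes.
In Python, from workcell import * gives the robot as it stands.
- The arm moves only by the shell command python3 -m crank 'ROWS' [FORCE]. ROWS is a JSON object whose one key "series" holds a list of rows, each a list of 5 numbers: the shift along the tool's x, y, z in units of 30 mm (1.0 is 30 mm), then the turn about the tool's z in units of 6 degrees (1.0 is 6 degrees), then the opening, from -1 (shut) to 1 (fully open). A call has 1 to 12 rows; each row shifts and turns the commanded pose from where the row before left it, along the tool's axes as they then stand; what a row does not reach is not made up. A row lasts 1/12 s, in which the tool goes at most 41.7 mm and 7.16 degrees, less where a joint would pass 70% of its speed; a pose out of reach is approached as far as the arm can. A call is refused whole if a number of a shift passes 1 or a number of a turn 1, either way. A call with a gripper value outside its range is refused whole. The fingers move at their own pace and stop on an object; FORCE is the grip in N (left out, the last holds). Time passes only in rows, so rows that do not move let the fingers close. It gives the time, the measured TCP pose, the force, the opening and the grip force at its end, in the units of the state.
- state(): the state, without advancing time (a new reading comes with each control period).
- snapshot(name): name is "side" or "top"; returns the picture (384x512x3 uint8, blue, green, red); there is no depth.
- camera_info(name): a dict with "intrinsics" (3x3 intrinsics, pixels), "view" (4x4, takes a point from world to camera coordinates). Camera axes: x right, y down, z forward; pixel columns grow to the right and rows downward; lengths in m; the calibration is good to about 2 mm. A picture is of the moment at which its call begins. camera_info takes no time and is no camera call.
- close_job(): hands the job in; it is judged then, once.
The state is a dict: "time": time; "joint_pos": joint angles; "joint_vel": joint speeds; "joint_torque": joint torques, N m; "position": TCP position; "eef_rot": TCP orientation; "force": force on the tool from outside, world axes, zero at the start; "torque": the same for the moment, N m; "finger_gap": finger opening in m; "grip_force": force on a finger pad.
Only numpy, scipy, OpenCV 4.12 (cv2) and the standard library are available. Lean on these libraries where they do the work, as an engineer would, in place of code of your own. Each camera call takes 0.05 s, during which the arm holds its last target. There are 200 camera calls.

## Working session

There is one attempt and no reset: what is moved stays moved. The work goes in short steps, Python scripts to look and compute and a shell command to move; the robot and the scene stay as the last step left them, time stands still between calls to the robot, and variables do not carry over. Pictures are saved under pics/ and viewed, at most 10 in all, crops included, and the job is handed in when it is done.

```bash
mkdir -p pics; python3 - <<'E'
from workcell import *
import cv2,numpy as np
for n in("top","side"):
    cv2.imwrite(f"pics/{n}0.png",snapshot(n)); c=camera_info(n); print(n,np.round(c["intrinsics"],1).tolist(),np.round(c["view"],4).tolist())
s=state();print(s["position"],np.round(s["eef_rot"],3).tolist(),s["finger_gap"],s["time"])
E
```

```text
top [[490.8, 0.0, 258.3], [0.0, 490.8, 184.2], [0.0, 0.0, 1.0]] [[0.0273, -0.9995, 0.0182, -0.0795], [-0.9964, -0.0287, -0.0802, 0.581], [0.0807, -0.016, -0.9966, 1.63], [0.0, 0.0, 0.0, 1.0]]
side [[382.0, 0.0, 259.8], [0.0, 382.0, 190.2], [0.0, 0.0, 1.0]] [[-0.8288, -0.5594, -0.0101, 0.4499], [-0.4076, 0.6161, -0.674, 0.3453], [0.3832, -0.5546, -0.7386, 0.769], [0.0, 0.0, 0.0, 1.0]]
[ 0.29203593 -0.60796128  0.22162501] [[0.901, 0.433, -0.001], [0.433, -0.901, 0.002], [-0.0, -0.002, -1.0]] 0.08727540217759983 0.1
```

View pics/top0.png

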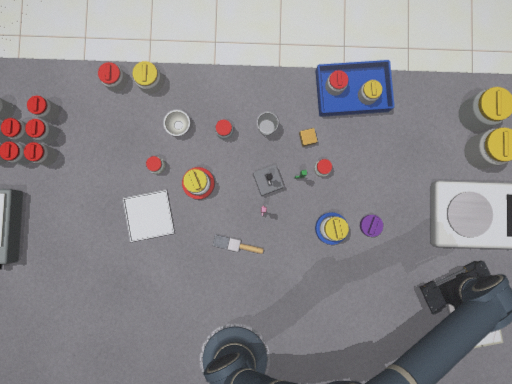

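View pics/side0.png

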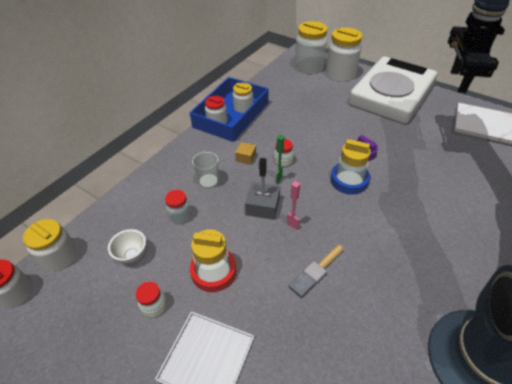

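The top picture shows these candidates.
- **Yellow caps:** (196,181) in the red holder, (334,229) in the blue one, and (145,73), (372,90), (495,105), (500,145) in the background. The purple one is at (372,226).
- **Paddles:** black in the grey stand at (269,178), green at (302,174), pink at (265,210).

I choose the cap at (196,181), the black-grip paddle at (269,178) and the tray at (148,216). Next I check and measure them.

```bash
cat > h.py <<'E'
from workcell import *
import cv2,numpy as np
C={n:(camera_info(n)["intrinsics"],camera_info(n)["view"]) for n in("top","side")}
def ray(n,p):
    K,V=map(np.array,C[n]);R=V[:3,:3];o=-R.T@V[:3,3];d=R.T@np.linalg.inv(K)@[p[0],p[1],1];return o,d/np.linalg.norm(d)
def onz(n,p,z):
    o,d=ray(n,p);return o+d*(z-o[2])/d[2]
def proj(n,X):
    K,V=map(np.array,C[n]);q=K@(V[:3,:3]@np.array(X)+V[:3,3]);return q[:2]/q[2]
def tri(a,b):
    (o,d),(p,e)=ray("top",a),ray("side",b)
    t=np.linalg.lstsq(np.c_[d,-e],p-o,rcond=None)[0];x,y=o+d*t[0],p+e*t[1];return (x+y)/2,np.linalg.norm(x-y)
E
python3 - <<'E'
from h import *
t=cv2.imread("pics/top0.png");s=cv2.imread("pics/side0.png")
def blob(im,lo,hi,box,name):
    x0,y0,x1,y1=box;m=cv2.inRange(cv2.cvtColor(im[y0:y1,x0:x1],cv2.COLOR_BGR2HSV),lo,hi)
    c=max(cv2.findContours(m,0,1)[0],key=cv2.contourArea).reshape(-1,2)+[x0,y0]
    r=cv2.minAreaRect(c.astype(np.float32));print(name,len(c),cv2.contourArea(c),np.round(r[0],1),np.round(r[1],1),round(r[2],1));return c
c=blob(t,(22,120,90),(35,255,255),(170,155,225,210),"cap")
r=blob(t,(0,130,80),(8,255,255),(170,155,225,210),"redring")
(u,v),rad=cv2.minEnclosingCircle(r.astype(np.float32)); print("holder",u,v,rad,onz("top",(u,v),.03),"r m",rad*1.6/490)
(u,v),rad=cv2.minEnclosingCircle(c.astype(np.float32)); print("capcirc",u,v,rad,onz("top",(u,v),.121))
g=blob(t,(0,0,190),(180,40,255),(110,180,185,250),"tray")
b=cv2.boxPoints(cv2.minAreaRect(g.astype(np.float32)));P=[onz("top",p,.012) for p in b];print(np.round(P,4).tolist(),np.mean(P,0),[np.linalg.norm(P[i]-P[i-1]) for i in range(4)])
a=cv2.resize(t[155:215,165:310],None,fx=5,fy=5,interpolation=2)
d=cv2.resize(s[140:300,180:320],None,fx=3.7,fy=3.7,interpolation=2)[:, :]
cv2.imwrite("pics/c1.png",a);cv2.imwrite("pics/c2.png",d)
E
```

```text
cap 63 371.5 [195.  180.5] [21. 22.] 90.0
redring 138 139.0 [198.6 183.3] [29.1 31.4] 37.6
holder 197.7065887451172 182.79798889160156 15.86028003692627 [0.58151745 0.13996351 0.03      ] r m 0.05178866950833068
capcirc 194.6639404296875 180.51638793945312 11.432828903198242 [0.58117254 0.14005195 0.121     ]
tray 199 1675.5 [148.9 215.4] [44.  42.4] 79.7
[[0.526, 0.3875, 0.012], [0.5556, 0.2485, 0.012], [0.4108, 0.216, 0.012], [0.3818, 0.3542, 0.012]] [0.46858661 0.30156616 0.012     ] [np.float64(0.14801405666318904), np.float64(0.14209914057817702), np.float64(0.14841002208241139), np.float64(0.1411504128280387)]
```

View pics/c1.png

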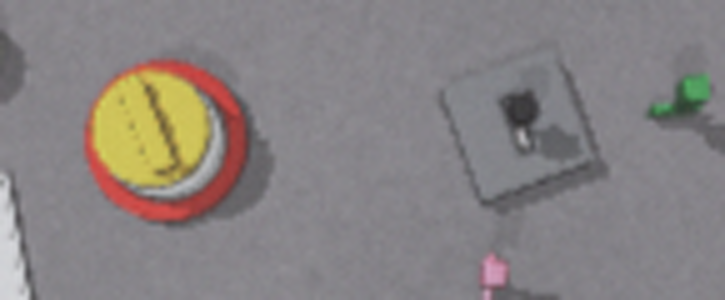

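View pics/c2.png

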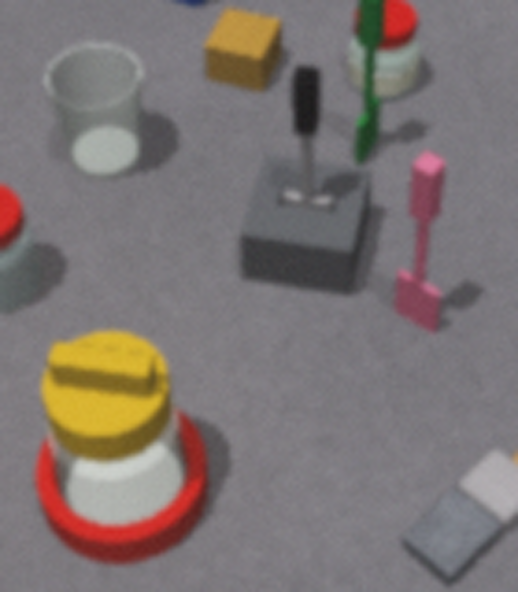

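The crop confirms the choice. The yellow cap's bar runs along about (194.6,172)–(201.4,188.6), inside the red ring. The black grip is at (269,176) above the grey stand; the green and pink paddles stand separately beside it.

```bash
cat >> h.py <<'E'
def go(x,y,z,yaw_y=None):
    "shift in tool units to reach xyz, with turn (units of 6 deg) to bring tool y to line angle yaw_y (deg)"
    s=state();R=np.array(s["eef_rot"]);d=R.T@(np.array([x,y,z])-s["position"])/.03
    out=[np.round(d,2).tolist()]
    if yaw_y is not None:
        a=np.degrees(np.arctan2(R[1,1],R[0,1]));t=(yaw_y-a+90)%180-90;out.append(round(-t/6,2))
    print("go units",out,"t",round(s["time"],2),"pos",np.round(s["position"],4),"j7",round(s["joint_pos"][6],2),"F",np.round(s["force"],1),"gap",round(s["finger_gap"],4))
E
python3 - <<'E'
from h import *
ang=lambda a,b:np.degrees(np.arctan2(*(b-a)[1::-1]))
for p,q in(((194.6,172),(201.4,188.6)),((189,174.4),(195.4,190.6))):
    a,b=onz("top",p,.145),onz("top",q,.145);print("bar",a,b,ang(a,b),np.linalg.norm(a-b))
R=[onz("top",(165+x/5,155+y/5),.05) for x,y in((440,95),(555,47),(600,160),(487,203))]
print(np.round(R,4).tolist(),np.mean(R,0),[ang(R[i],R[(i+1)%4]) for i in range(4)],[np.linalg.norm(R[i]-R[i-1]) for i in range(4)])
print("grip",tri((269,176.4),(180+307/3.7,140+70/3.7)),onz("top",(269,176.4),.175))
f=lambda x,y:(180+x/3.7,140+y/3.7)
print("slot",onz("side",f(280,196),.05),onz("side",f(333,204),.05))
# side view of bar ends top edge near: left (50,352) right (153,365)
a,b=onz("side",f(50,356),.145),onz("side",f(153,364),.145);print("sidebar",a,b,ang(a,b),np.linalg.norm(a-b))
go(.581,.140,.20,0)
E
```

```text
bar [0.60579874 0.13852184 0.145     ] [0.55449111 0.11544481 0.145     ] -155.78284777845968 0.056258528760656616
bar [0.5977677 0.155662  0.145    ] [0.54772183 0.13384509 0.145     ] -156.44577126933748 0.05459456690909616
[[0.6145, -0.0443, 0.05], [0.6488, -0.12, 0.05], [0.5743, -0.1517, 0.05], [0.5436, -0.0774, 0.05]] [ 0.59529528 -0.09834828  0.05      ] [np.float64(-65.581111802332), np.float64(-156.95863317970242), np.float64(112.46602643295502), np.float64(25.038397087955126)] [np.float64(0.07829471347449182), np.float64(0.08307856114375026), np.float64(0.08105099488562122), np.float64(0.08033021082010079)]
grip (array([ 0.59495267, -0.09312596,  0.17883978]), np.float64(0.001164965543768339)) [ 0.59583269 -0.09297722  0.175     ]
slot [ 0.61435926 -0.0873899   0.05      ] [ 0.57841636 -0.10195676  0.05      ]
sidebar [0.60468594 0.15597609 0.145     ] [0.55222639 0.12776925 0.145     ] -151.73363995913473 0.05956198979274087
go units [[19.48, -18.3, 0.75], np.float64(-10.72)] t 0.1 pos [ 0.292  -0.608   0.2216] j7 -0.08 F [ 0.5 -0.1 -1.3] gap 0.0873
```

```bash
python3 -m crank '{"series":[[0.9,-0.85,0,0,1],[0.9,-0.85,0,0,1],[0.9,-0.85,0,0,1],[0.9,-0.85,0,0,1],[0.9,-0.85,0,0,1],[0.9,-0.85,0,0,1],[0.9,-0.85,0,0,1],[0.9,-0.85,0,0,1],[0.9,-0.85,0,0,1],[0.9,-0.85,0,0,1],[0.9,-0.85,0,0,1]]}' 20
python3 -m crank '{"series":[[0.9,-0.85,0,0,1],[0.9,-0.85,0,0,1],[0.9,-0.85,0,0,1],[0.9,-0.85,0,0,1],[0.9,-0.85,0,0,1],[0.9,-0.85,0,0,1],[0.9,-0.85,0,0,1],[0.9,-0.85,0,0,1],[0.9,-0.85,0,0,1],[0,0,0,0,1]]}'
python3 -c "
from h import *
go(.580,.139,.20,-66)"
```

```text
time: 1.02
position: [0.4386, -0.2252, 0.2224]
eef_rot: [[0.901, 0.433, -0.0], [0.433, -0.901, -0.0], [-0.0, -0.0, -1.0]]
force: [0.6, -0.8, 0.4]
finger_gap: 0.0869
grip_force: 0.0
time: 1.85
position: [0.5591, 0.0944, 0.2226]
eef_rot: [[0.897, 0.443, 0.001], [0.443, -0.897, 0.006], [0.004, -0.005, -1.0]]
force: [0.1, 1.5, 0.7]
finger_gap: 0.0871
grip_force: 0.0
go units [[1.28, -1.02, 0.76], np.float64(0.38)] t 1.85 pos [0.5591 0.0944 0.2226] j7 -1.49 F [0.1 1.5 0.7] gap 0.0871
```

```bash
python3 -m crank '{"series":[[0.65,-0.5,0.35,0.2,1],[0.65,-0.5,0.4,0.2,1],[0,0,0.5,0,0.2],[0,0,0,0,0.2],[0,0,0,0,0.2],[0,0,0,0,0.2]]}' 10
python3 - <<'E'
from h import *
go(.580,.139,.125,-66)
t=snapshot("top");s=snapshot("side")
cv2.imwrite("pics/d.png",np.hstack([cv2.resize(t[150:215,165:230],None,fx=6,fy=6,interpolation=2),cv2.resize(s[200:300,170:270],(390,390),interpolation=2)]))
E
```

```text
time: 2.35
position: [0.581, 0.1277, 0.1854]
eef_rot: [[0.919, 0.394, 0.0], [0.394, -0.919, -0.001], [-0.0, 0.001, -1.0]]
force: [-0.6, -0.3, 0.7]
finger_gap: 0.068
grip_force: 0.0
go units [[0.12, -0.36, 2.01], np.float64(-0.14)] t 2.35 pos [0.581  0.1277 0.1854] j7 -1.62 F [-0.6 -0.3  0.7] gap 0.068
```

View pics/d.png

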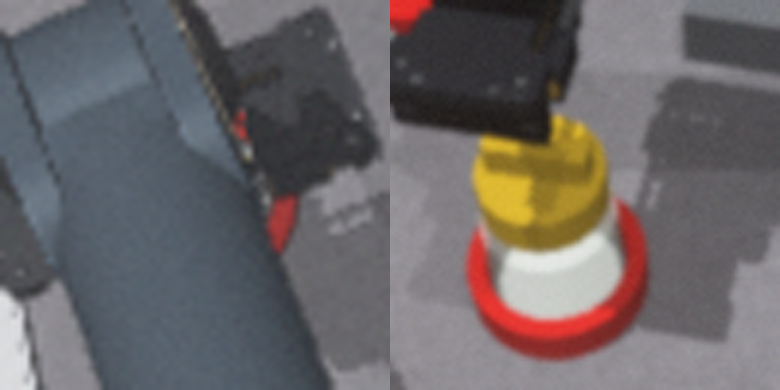

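The fingers hang above the bar and are about 11 mm short in y, so I correct that, descend and close.

```bash
python3 -m crank '{"series":[[0.12,-0.36,0.3,-0.1,0.2],[0,0,0.5,0,0.2],[0,0,0.5,0,0.2],[0,0,0.4,0,0.2],[0,0,0.25,0,0.2],[0,0,0,0,0.2],[0,0,0,0,0.2]]}' 10
python3 -c "
from h import *
go(.580,.139,.125,-66)"
```

```text
time: 3.03
position: [0.5799, 0.1403, 0.1264]
eef_rot: [[0.915, 0.405, -0.0], [0.405, -0.915, 0.0], [-0.0, -0.0, -1.0]]
force: [0.7, 0.1, 1.2]
finger_gap: 0.052
grip_force: 0.0
go units [[-0.01, 0.04, 0.05], np.float64(-0.02)] t 3.03 pos [0.5799 0.1403 0.1264] j7 -1.67 F [0.7 0.1 1.2] gap 0.052
```

```bash
python3 -m crank '{"series":[[0,0,0,0,-1],[0,0,0,0,-1],[0,0,0,0,-1],[0,0,0,0,-1],[0,0,0,0,-1],[0,0,0,0,-1],[0,0,0,0,-1],[0,0,0,0,-1],[0,0,0,0,-1]]}' 15
python3 -c "
from h import *
s=state();print(s['force'],s['torque'],s['finger_gap'],s['grip_force'],s['position'])"
```

```text
time: 3.78
position: [0.5799, 0.1401, 0.1267]
eef_rot: [[0.915, 0.404, 0.0], [0.404, -0.915, -0.0], [0.0, 0.0, -1.0]]
force: [-0.5, -0.6, 0.2]
finger_gap: 0.0162
grip_force: 15.0
[-0.46930178 -0.5837062   0.19134894] [-0.02551269  0.07720379 -0.01198168] 0.016181114453083872 14.999847561120987 [0.57994927 0.1400836  0.12667108]
```

```bash
T='from workcell import *;s=state();print("TZ",s["torque"].round(3),s["joint_pos"][6].round(3))'
python3 -m crank '{"series":[[0,0,0,-0.2,-1],[0,0,0,-0.2,-1],[0,0,0,0,-1]]}' | grep eef; python3 -c "$T"
python3 -m crank '{"series":[[0,0,0,-0.2,-1],[0,0,0,-0.2,-1],[0,0,0,0,-1]]}'| grep eef; python3 -c "$T"
```

```text
eef_rot: [[0.896, 0.444, 0.0], [0.444, -0.896, 0.0], [0.0, 0.0, -1.0]]
TZ [-0.008  0.064 -0.001] -1.629
eef_rot: [[0.877, 0.481, 0.0], [0.481, -0.877, 0.0], [0.0, 0.0, -1.0]]
TZ [ 0.017  0.035 -0.026] -1.592
```

```bash
T='from workcell import *;s=state();print("TZ",s["torque"].round(3),s["joint_pos"][6].round(3))'
python3 -m crank '{"series":[[0,0,0,-0.2,-1],[0,0,0,-0.2,-1],[0,0,0,0,-1]]}' | grep eef; python3 -c "$T"

```

```text
eef_rot: [[0.856, 0.517, 0.0], [0.517, -0.856, 0.0], [0.0, 0.0, -1.0]]
TZ [ 0.    -0.032  0.015] -1.555
```

```bash
T='from workcell import *;s=state();print("TZ",s["torque"].round(3),s["joint_pos"][6].round(3))'
python3 -m crank '{"series":[[0,0,0,-0.2,-1],[0,0,0,-0.2,-1],[0,0,0,0,-1]]}'| grep eef; python3 -c "$T"
```

```text
eef_rot: [[0.834, 0.552, 0.0], [0.552, -0.834, 0.0], [0.0, 0.0, -1.0]]
TZ [ 0.048 -0.054  0.01 ] -1.518
```

```bash
T='from workcell import *;s=state();print("TZ",s["torque"].round(3),s["joint_pos"][6].round(3),s["finger_gap"])'
python3 -m crank '{"series":[[0,0,0,-0.2,-1],[0,0,0,-0.2,-1],[0,0,0,0,-1]]}' | grep eef; python3 -c "$T"
```

```text
eef_rot: [[0.81, 0.587, 0.0], [0.587, -0.81, 0.0], [0.0, 0.0, -1.0]]
TZ [-0.033 -0.027  0.005] -1.482 0.015769797471788263
```

```bash
T='from workcell import *;s=state();print("TZ",s["torque"].round(3),s["joint_pos"][6].round(3),s["finger_gap"])'
python3 -m crank '{"series":[[0,0,0,-0.2,-1],[0,0,0,-0.2,-1],[0,0,0,0,-1]]}'| grep eef; python3 -c "$T"
```

```text
eef_rot: [[0.784, 0.62, 0.0], [0.62, -0.784, 0.0], [0.0, 0.0, -1.0]]
TZ [-0.032 -0.035  0.075] -1.445 0.015591702556555821
```

```bash
T='from workcell import *;s=state();print("TZ",s["torque"].round(3),s["joint_pos"][6].round(3),s["finger_gap"])'
python3 -m crank '{"series":[[0,0,0,-0.2,-1],[0,0,0,-0.2,-1],[0,0,0,0,-1]]}'| grep eef; python3 -c "$T"
```

```text
eef_rot: [[0.758, 0.653, 0.0], [0.653, -0.758, 0.0], [0.0, 0.0, -1.0]]
TZ [-0.068  0.021  0.022] -1.408 0.016137727149226753
```

It turned 16° anticlockwise with no stop, so the thread is ordinary. Continuing to about 70°.

```bash
T='from workcell import *;s=state();print("TZ",s["torque"].round(3),s["joint_pos"][6].round(3),s["finger_gap"],s["force"])'
python3 -m crank '{"series":[[0,0,0,-0.5,-1],[0,0,0,-0.5,-1],[0,0,0,-0.5,-1],[0,0,0,-0.5,-1],[0,0,0,0,-1]]}' 20| grep eef; python3 -c "$T"
```

```text
eef_rot: [[0.606, 0.796, 0.0], [0.796, -0.606, 0.0], [0.0, 0.0, -1.0]]
TZ [-0.009 -0.072  0.045] -1.225 0.015655439976862386 [-0.0370268   0.07059234  4.6051888 ]
```

```bash
T='from workcell import *;s=state();print("TZ",s["torque"].round(3),s["joint_pos"][6].round(3),s["finger_gap"],s["force"])'
python3 -m crank '{"series":[[0,0,0,-0.6,-1],[0,0,0,-0.6,-1],[0,0,0,-0.6,-1],[0,0,0,-0.6,-1],[0,0,0,-0.6,-1],[0,0,0,-0.6,-1],[0,0,0,-0.6,-1],[0,0,0,-0.6,-1],[0,0,0,-0.6,-1],[0,0,0,-0.6,-1],[0,0,0,-0.6,-1],[0,0,0,0,-1]]}' 20| grep eef; python3 -c "$T"
```

```text
eef_rot: [[-0.04, 0.999, 0.0], [0.999, 0.04, 0.0], [0.0, 0.0, -1.0]]
TZ [-0.08  -0.079  0.065] -0.623 0.01578414230041417 [ 0.07066281 -0.18810487  4.77985361]
```

```bash
T='from workcell import *;s=state();print("TZ",s["torque"].round(3),s["position"],s["finger_gap"],s["force"])'
python3 -m crank '{"series":[[0,0,-0.1,0,-1],[0,0,-0.1,0,-1],[0,0,0,0,-1]]}' 20| grep eef; python3 -c "$T"
```

```text
eef_rot: [[-0.038, 0.999, -0.001], [0.999, 0.038, -0.0], [-0.0, -0.001, -1.0]]
TZ [ 0.001 -0.115 -0.001] [0.57964553 0.13993806 0.13250505] 0.01609569913942423 [ 0.56256115  0.28275492 -0.22982518]
```

It's loose and lifting freely. Next: up and over to the tray.

```bash
python3 -m crank '{"series":[[0,0,-0.4,0,-1],[0,0,-0.6,0,-1],[0,0,-0.6,0,-1],[0,0,-0.4,0,-1],[0.7,-0.4,0,0,-1],[0.8,-0.5,0,0,-1],[0.8,-0.5,0,0,-1],[0.8,-0.5,0,0,-1],[0.8,-0.5,0,0,-1],[0.8,-0.5,0,0,-1],[0.7,-0.5,0,0,-1],[0,0,0,0,-1]]}' 20
python3 -c "
from h import *
go(.4686,.3016,.0395)"
```

```text
time: 8.2
position: [0.4666, 0.3035, 0.1937]
eef_rot: [[-0.049, 0.999, -0.002], [0.999, 0.049, 0.003], [0.003, -0.002, -1.0]]
force: [-1.1, 0.3, -0.4]
finger_gap: 0.0158
grip_force: 20.0
go units [[-0.08, 0.07, 5.14]] t 8.2 pos [0.4666 0.3035 0.1937] j7 -0.9 F [-1.1  0.3 -0.4] gap 0.0158
```

```bash
python3 -m crank '{"series":[[-0.08,0.07,0.6,0,-1],[0,0,0.7,0,-1],[0,0,0.7,0,-1],[0,0,0.7,0,-1],[0,0,0.7,0,-1],[0,0,0.6,0,-1],[0,0,0.4,0,-1],[0,0,0.3,0,-1],[0,0,0.2,0,-1],[0,0,0.1,0,-1],[0,0,0,0,-1]]}'
python3 -c "
from h import *
go(.4686,.3016,.0395)"
```

```text
time: 9.12
position: [0.4739, 0.2957, 0.0426]
eef_rot: [[-0.039, 0.999, 0.0], [0.999, 0.039, -0.0], [-0.0, 0.0, -1.0]]
force: [-0.8, -0.0, -0.9]
finger_gap: 0.0156
grip_force: 20.0
go units [[0.2, -0.17, 0.1]] t 9.12 pos [0.4739 0.2957 0.0426] j7 -1.05 F [-0.8 -0.  -0.9] gap 0.0156
```

```bash
python3 -m crank '{"series":[[0.1,-0.1,0.05,0,-1],[0.1,-0.07,0.05,0,-1],[0,0,0,0,-1],[0,0,0,0,-1]]}'
python3 -m crank '{"series":[[0,0,0,0,-0.3],[0,0,0,0,-0.3],[0,0,0,0,-0.3],[0,0,0,0,-0.3],[0,0,0,0,-0.3],[0,0,-0.3,0,-0.3],[0,0,-0.7,0,-0.3],[0,0,-0.9,0,-0.3],[0,0,-1,0,-0.3],[0,0,-1,0,-0.3],[0,0,-1,0,-0.3],[0,0,-0.7,0,-0.3]]}'
python3 -c "
from h import *
go(.5952,-.095,.21,-66)"
```

```text
time: 9.45
position: [0.4683, 0.302, 0.04]
eef_rot: [[-0.04, 0.999, 0.001], [0.999, 0.04, 0.0], [0.0, 0.001, -1.0]]
force: [-0.3, 0.7, -0.8]
finger_gap: 0.0159
grip_force: 20.0
time: 10.45
position: [0.4688, 0.3024, 0.2111]
eef_rot: [[-0.04, 0.999, 0.003], [0.999, 0.04, 0.002], [0.002, 0.003, -1.0]]
force: [-0.2, 0.4, 0.2]
finger_gap: 0.0302
grip_force: 0.0
go units [[-13.4, 3.68, 0.02], np.float64(11.38)] t 10.45 pos [0.4688 0.3024 0.2111] j7 -0.9 F [-0.2  0.4  0.2] gap 0.0302
```

```bash
python3 -m crank '{"series":[[0,0,0,-0.85,0.1],[0,0,0,-0.85,0.1],[0,0,0,-0.85,0.1],[0,0,0,-0.9,0.1],[0,0,0,0,0.1]]}'
python3 - <<'E'
from h import *
go(.5952,-.095,.21,23)
t=snapshot("top");s=snapshot("side")
cv2.imwrite("pics/e_t.png",t);cv2.imwrite("pics/e_s.png",s)
def cr(im,p):return cv2.resize(im[p[1]:p[1]+100,p[0]:p[0]+100],(390,390),interpolation=2)
cv2.imwrite("pics/e.png",np.hstack([cr(s,(155,284)),cr(s,(220,130))]))
E
```

```text
time: 10.87
position: [0.4683, 0.3015, 0.2081]
eef_rot: [[-0.392, 0.92, 0.0], [0.92, 0.392, 0.0], [0.0, 0.0, -1.0]]
force: [0.2, -0.4, -0.2]
finger_gap: 0.0464
grip_force: 0.0
go units [[-13.82, -1.28, -0.07], np.float64(0.01)] t 10.87 pos [0.4683 0.3015 0.2081] j7 -0.58 F [ 0.2 -0.4 -0.2] gap 0.0464
```

View pics/e.png

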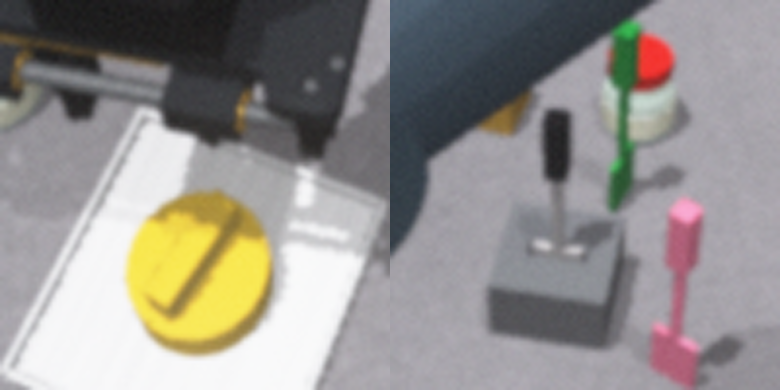

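The cap lies flat and upright in the tray, at about (200,270) in the crop. The black paddle still stands in its slot, grip top at about (557,112).

```bash
python3 -m crank '{"series":[[-0.8,-0.1,-0.1,0,0.1],[-1,-0.1,-0.1,0,0.1],[-1,-0.1,-0.1,0,0.1],[-1,-0.1,0,0,0.1],[-1,-0.1,0,0,0.1],[-1,-0.1,0,0,0.1],[-1,-0.1,0,0,0.1],[-1,-0.1,0,0,0.1],[-1,-0.1,0,0,0.1],[-1,-0.1,0,0,0.1],[-1,-0.1,0,0,0.1],[-1,-0.1,0,0,0.1]]}'
python3 -m crank '{"series":[[-0.6,-0.05,0,0,0.1],[-0.4,0,0,0,0.1],[0,0,0,0,0.1],[0,0,0,0,0.1]]}'
python3 -c "
from h import *
go(.5954,-.093,.14,23)"
```

```text
time: 11.97
position: [0.5736, -0.04, 0.2169]
eef_rot: [[-0.388, 0.922, 0.0], [0.922, 0.388, -0.0], [-0.001, 0.0, -1.0]]
force: [-0.7, 0.2, -0.2]
finger_gap: 0.048
grip_force: 0.0
time: 12.3
position: [0.5836, -0.0659, 0.2166]
eef_rot: [[-0.39, 0.921, -0.0], [0.921, 0.39, 0.001], [0.001, 0.0, -1.0]]
force: [0.5, 0.2, 0.1]
finger_gap: 0.0483
grip_force: 0.0
go units [[-0.99, 0.01, 2.55], np.float64(-0.01)] t 12.3 pos [ 0.5836 -0.0659  0.2166] j7 0.14 F [0.5 0.2 0.1] gap 0.0483
```

```bash
python3 -m crank '{"series":[[-0.5,0,0,0,0.1],[-0.49,0,0,0,0.1],[0,0,0.3,0,0.1],[0,0,0.6,0,0.1],[0,0,0.6,0,0.1],[0,0,0.6,0,0.1],[0,0,0.5,0,0.1],[0,0,0,0,0.1]]}'
python3 - <<'E'
from h import *
go(.5954,-.093,.138,23)
s=snapshot("side");cv2.imwrite("pics/f.png",cv2.resize(s[110:230,210:330],(600,600),interpolation=2))
E
```

```text
time: 12.97
position: [0.5927, -0.0942, 0.1347]
eef_rot: [[-0.39, 0.921, -0.007], [0.921, 0.39, 0.001], [0.004, -0.006, -1.0]]
force: [-0.4, -0.9, -2.0]
finger_gap: 0.0479
grip_force: 0.0
go units [[0.0, 0.1, -0.11], np.float64(-0.0)] t 12.97 pos [ 0.5927 -0.0942  0.1347] j7 0.12 F [-0.4 -0.9 -2. ] gap 0.0479
```

View pics/f.png

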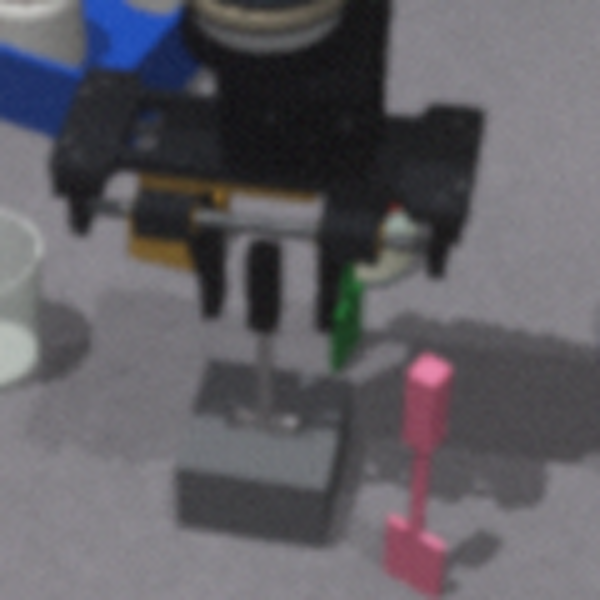

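The fingers straddle the grip: pads at x≈212 and 328, grip at 263. Now closing.

```bash
python3 -m crank '{"series":[[0,0.07,0,0,-1],[0,0,0,0,-1],[0,0,0,0,-1],[0,0,0,0,-1],[0,0,0,0,-1],[0,0,0,0,-1],[0,0,0,0,-1],[0,0,0,0,-1]]}' 25
python3 -c "
from h import *
go(.5954,-.093,.138,23)"
python3 -m crank '{"series":[[0,0,-0.3,0,-1],[0,0,-0.5,0,-1],[0,0,-0.5,0,-1],[0,0,-0.7,0,-1],[0,0,-0.8,0,-1],[0,0,-0.8,0,-1],[0,0,-0.8,0,-1],[0,0,-0.8,0,-1],[0,0,0,0,-1]]}'
python3 -c "
from h import *
go(.5813,.140,.138)"
```

```text
time: 13.68
position: [0.5975, -0.0933, 0.1389]
eef_rot: [[-0.39, 0.921, 0.001], [0.921, 0.39, -0.0], [-0.0, 0.001, -1.0]]
force: [-1.1, -0.5, 1.7]
finger_gap: 0.0154
grip_force: 25.0
go units [[0.04, -0.06, 0.03], np.float64(-0.01)] t 13.68 pos [ 0.5975 -0.0933  0.1389] j7 0.12 F [-1.1 -0.5  1.7] gap 0.0154
time: 14.43
position: [0.5996, -0.0926, 0.3003]
eef_rot: [[-0.39, 0.921, 0.009], [0.921, 0.39, -0.001], [-0.004, 0.008, -1.0]]
force: [0.9, 0.4, -0.7]
finger_gap: 0.0158
grip_force: 25.0
go units [[7.4, 2.42, 5.4]] t 14.43 pos [ 0.5996 -0.0926  0.3003] j7 0.22 F [ 0.9  0.4 -0.7] gap 0.0158
```

```bash
python3 -m crank '{"series":[[0.5,0.2,0,0,-1],[0.8,0.28,0,0,-1],[0.9,0.28,0,0,-1],[0.9,0.28,0,0,-1],[0.9,0.28,0,0,-1],[0.9,0.28,0,0,-1],[0.9,0.28,0,0,-1],[0.8,0.28,0,0,-1],[0.5,0.18,0,0,-1],[0,0,0,0,-1],[0,0,0,0,-1]]}'
python3 -c "
from h import *
go(.5813,.140,.138)"
```

```text
time: 15.35
position: [0.5782, 0.1309, 0.2942]
eef_rot: [[-0.392, 0.92, -0.001], [0.92, 0.392, -0.001], [-0.0, -0.001, -1.0]]
force: [0.7, -0.7, -0.9]
finger_gap: 0.0158
grip_force: 25.0
go units [[0.24, 0.22, 5.21]] t 15.35 pos [0.5782 0.1309 0.2942] j7 -0.17 F [ 0.7 -0.7 -0.9] gap 0.0158
```

```bash
python3 -m crank '{"series":[[0.12,0.11,0.2,0,-1],[0.12,0.11,0.3,0,-1],[0,0,0.2,0,-1],[0,0,0,0,-1],[0,0,0,0,-1]]}'
python3 - <<'E'
from h import *
go(.5813,.140,.138)
s=snapshot("side");k=4
im=cv2.resize(s[150:300,140:290],None,fx=k,fy=k,interpolation=2)
p=state()["position"];o=np.array(p)-[0,0,.129]
R=np.array(state()["eef_rot"])
for X in (o+R[:,0]*.017,o-R[:,0]*.017,o+R[:,1]*.017,o-R[:,1]*.017,[.5813,.140,.116]):
    u=(proj("side",X)-[140,150])*k;print(u);cv2.circle(im,(int(u[0]),int(u[1])),3,(255,0,255),1)
cv2.imwrite("pics/g.png",im)
E
```

```text
time: 15.77
position: [0.5818, 0.1386, 0.2726]
eef_rot: [[-0.389, 0.921, -0.002], [0.921, 0.389, -0.001], [0.0, -0.002, -1.0]]
force: [1.3, 0.9, -1.0]
finger_gap: 0.016
grip_force: 25.0
go units [[0.05, 0.01, 4.49]] t 15.77 pos [0.5818 0.1386 0.2726] j7 -0.2 F [ 1.3  0.9 -1. ] gap 0.016
[258.78852859 369.2726795 ]
[277.02528497 317.54505439]
[237.2075245  338.19477898]
[299.03819904 347.93331836]
[273.65599066 375.61366613]
```

View pics/g.png

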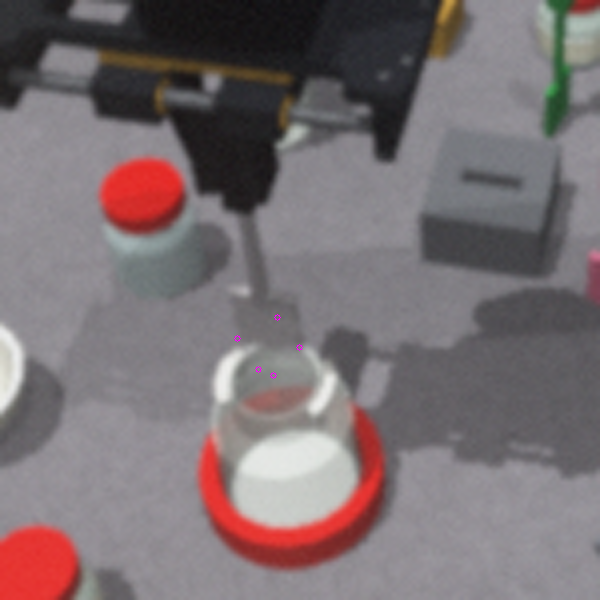

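The blade's lower corners are at about (237,343) and (301,348), as predicted. The mouth centre is about (276,377), so they're aligned. Lowering in with the force watched.

```bash
python3 -m crank '{"series":[[0.03,0,0.3,0,-1],[0,0,0.4,0,-1],[0,0,0.3,0,-1],[0,0,0.3,0,-1],[0,0,0.2,0,-1],[0,0,0,0,-1],[0,0,0,0,-1]]}'

```

```text
time: 16.4
position: [0.5816, 0.1402, 0.2281]
eef_rot: [[-0.39, 0.921, -0.001], [0.921, 0.39, -0.0], [0.0, -0.001, -1.0]]
force: [0.5, -1.0, -0.6]
finger_gap: 0.0159
grip_force: 25.0
```

```bash
python3 -m crank '{"series":[[0,0,0.4,0,-1],[0,0,0.5,0,-1],[0,0,0.5,0,-1],[0,0,0.5,0,-1],[0,0,0.3,0,-1],[0,0,0.2,0,-1],[0,0,0,0,-1],[0,0,0,0,-1]]}'
python3 -c "
from h import *
go(.5813,.140,.136)"
```

```text
time: 17.07
position: [0.5819, 0.1405, 0.1568]
eef_rot: [[-0.39, 0.921, 0.0], [0.921, 0.39, 0.0], [0.0, 0.001, -1.0]]
force: [0.5, -0.1, -1.2]
finger_gap: 0.0159
grip_force: 25.0
go units [[-0.01, -0.03, 0.69]] t 17.07 pos [0.5819 0.1405 0.1568] j7 -0.28 F [ 0.5 -0.1 -1.2] gap 0.0159
```

```bash
python3 -m crank '{"series":[[0,0,0.3,0,-1],[0,0,0.2,0,-1],[0,0,0.15,0,-1],[0,0,0,0,-1],[0,0,0,0,-1]]}'
python3 -c "
from h import *
go(.5813,.140,.136)"
python3 -m crank '{"series":[[0,0,0,0,0],[0,0,0,0,0],[0,0,0,0,0],[0,0,0,0,0],[0,0,0,0,0.2],[0,0,0,0,0.2],[0,0,0,0,0.2],[0,0,0,0,0.2]]}'
python3 -m crank '{"series":[[0,0,-0.3,0,0.2],[0,0,-0.6,0,0.2],[0,0,-0.9,0,0.2],[0,0,-1,0,0.2],[0,0,-1,0,0.2],[0,0,-1,0,0.2],[0,0,-0.5,0,0.2],[-0.5,-0.5,0,0,0.2],[-0.8,-0.5,0,0,0.2],[-0.8,-0.5,0,0,0.2],[-0.5,-0.5,0,0,0.2],[0,0,0,0,0.2]]}'
python3 - <<'E'
from h import *
s=snapshot("side");t=snapshot("top")
cv2.imwrite("pics/h.png",np.hstack([cv2.resize(s[190:384,130:290],(390,473),interpolation=2),cv2.resize(t[140:260,110:209],(390,473),interpolation=2)]))
E
```

```text
time: 17.48
position: [0.5816, 0.1402, 0.1367]
eef_rot: [[-0.39, 0.921, -0.001], [0.921, 0.39, -0.0], [0.0, -0.001, -1.0]]
force: [-0.7, -0.1, -0.8]
finger_gap: 0.0155
grip_force: 25.0
go units [[-0.0, -0.01, 0.02]] t 17.48 pos [0.5816 0.1402 0.1367] j7 -0.3 F [-0.7 -0.1 -0.8] gap 0.0155
time: 18.15
position: [0.5817, 0.1402, 0.1371]
eef_rot: [[-0.39, 0.921, 0.0], [0.921, 0.39, -0.0], [-0.0, 0.0, -1.0]]
force: [-0.6, 0.9, -1.1]
finger_gap: 0.0513
grip_force: 0.0
time: 19.15
position: [0.5563, 0.0396, 0.2963]
eef_rot: [[-0.383, 0.924, -0.001], [0.924, 0.383, -0.004], [-0.003, -0.002, -1.0]]
force: [-0.1, -1.7, -0.2]
finger_gap: 0.0517
grip_force: 0.0
```

View pics/h.png

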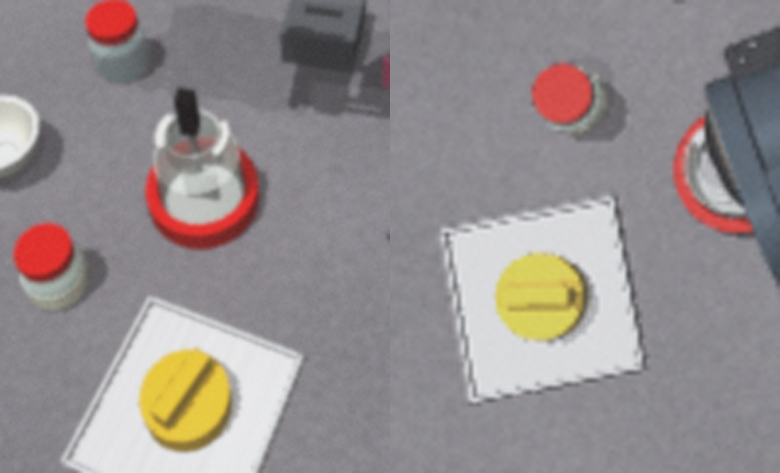

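The paddle stands blade down in the open jar, grip at about (187,105). The cap is flat and upright in the tray at about (540,295), clear of the walls, and the robot is touching nothing.

```bash
python3 -m crank '{"series":[[0,0,0,0,0.2],[0,0,0,0,0.2],[0,0,0,0,0.2],[0,0,0,0,0.2]]}' >/dev/null; python3 -c "
from workcell import *
print(close_job())"
```

```text
the job is handed in; nothing more can be done
None
```

The job is handed in after about 19.5 s of robot time: the yellow cap from the red holder's jar (ordinary thread) lies right way up in the tray, and the paddle stands blade down in the open jar, released; the blue holder's jar and the other things were not touched.

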